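Run the loose flange round the bent tube to its lip and lock it with the fork keeper

TASK

Get this bent exhaust tube ready for tacking: push the loose round flange along the tube, round both bends, until it sits fully home, flat against the wide lip at the tube's far (left) end. Then lift the fork-shaped keeper plate out of its grooved wooden block and lower it astride the tube into the two slotted guides just behind the flange, fully down, so that the flange cannot run back. Leave the tools and other things lying round the work where they are.

Things in the scene. Friction and masses are not known exactly. Their poses are not given: they have to be found in the camera images.
- fixture: Fixed steel plate 235 x 400 x 10 mm with the bent tube on it. Origin: centre of its underside, on the bench; z up, y along the tube's last straight toward the lip. The tube: 50 mm in diameter, level, axis at z = 100 mm (top 125 mm), two bends of 60 degrees, first toward +x, then back; nothing but its ends is held. The points below are points on its axis (mm in this frame).
- clamp (a point): Tube axis in the middle of the grey clamp block (86 x 32 mm in plan, top at z = 135 mm, screw heads to 143 mm) that holds the tube's plain end: (-72.5, -183.5, 100). From here the tube runs straight in +y to bend1_start. Axes of all the points are the fixture's.
- bend1_start (a point): Tube axis where the first bend begins: (-72.5, -57.5, 100). The bend is an arc of radius 75 about (2.5, -57.5), turning 60 degrees toward +x.
- bend1_end (a point): Tube axis where the first bend ends: (-35, 7.5, 100). A straight of 30 mm leads on to bend2_start.
- bend2_start (a point): Tube axis where the second bend begins: (-9, 22.5, 100). The bend is an arc of radius 75 about (-46.5, 87.5), turning 60 degrees back to +y.
- bend2_end (a point): Tube axis where the second bend ends: (28.5, 87.5, 100). From here the tube runs straight in +y to the lip at y = 147.5, a collar 76 mm in diameter and 5 mm thick whose back face stops the flange. Behind the lip a post with a round boss, 88 mm in diameter, top at z = 144 mm.
- flange: Loose round metal ring on the tube, 100 mm outside, bore 61, 12 thick, 0.25 to 0.5 kg. Origin: its centre; its y axis is the ring's axis, toward the lip. It hangs by its bore: centre 5.5 mm below the tube's axis, top at z = 144.5 mm, 19.5 mm above the tube; pushed there from behind (oiled, 1 to 2 N) it slides along, leaning a little. It starts between clamp and bend1_start.
- home (a point): Where the flange's centre is when it is fully home against the lip: (28.5, 141.5, 94.5) mm in the fixture's frame.
- slot (a point): Where the keeper's origin is when it is fully down: (28.5, 126.5, 50) mm in the fixture's frame. The two guides stand 58 to 86 mm to either side (in x) of it; their slots are 12 mm wide in y, from z = 95 mm down to the floor at 50 mm, mouths flared up to 104 mm. With the flange home the keeper clears it by about 5 mm; with the flange further back it cannot go down.
- keeper: Fork keeper: upright steel plate, 148 mm wide (x), 8 mm thick (y), 146 mm tall, about 0.35 kg; two broad legs with a gap of 57 mm, 78 mm high, to go astride the tube; on top a black grip 64 mm wide in x, 17 mm thick in y, 108 to 146 mm above the feet, to be taken from above across its thickness. Origin: midway between the feet, at their underside. Either face may go forward.
- block: Fixed wooden block 190 x 60 x 48 mm; its groove (along its x, 14 mm wide, 34 mm deep, floor 14 mm above the bench) holds the keeper upright at the start. Origin: centre of its underside.
- ratchet: Ratchet handle, 231 mm long, lying behind the work; bystander. Origin: centre of its underside.
- spanner_17: Spanner, 217 mm long, lying to the left of the work; bystander. Origin: centre of its underside.
- pin_tin: Shut grey tin, 95 x 124 x 33 mm, at the left of the work; bystander. Origin: centre of its underside.
Mind the look-alikes: they are no part of the job. What is shaped like the flange but orange or red is not meant.

How it is judged:
By the outcome, as a careful person would: the job done as asked, in the order asked, and still so for the second after the job is handed in, with the robot touching nothing.
It also fails if it takes over 69 s, if anything falls off the work surface, if the arm or the gripper's body presses on something with over 40 N, if the wrist force passes 120 N, or if a joint passes its speed limit or range.

ROBOT

A 7-joint arm with a two-finger parallel gripper is mounted at the origin on a cart in front of the work surface, level with it; the furniture and walls round the work are solid. World frame = base frame: x ahead of the robot, y to its left, z up, the work surface at z = 0. Lengths are in mm, angles in rad, forces in N, time in s.
With the tool pointing down it reaches from about 400 to 875 mm from the base axis. Payload 4.4 kg.
Tool frame: the origin (TCP) lies midway between the tips of the shut fingers; the grasp point (between the pads) lies 19 mm behind it; z points along the fingers, y is the line along which they close (so a half turn about z gives the same grasp; the last joint's range is limited). The gripper opens to 85 mm and grips with 20 to 120 N. Pads are 22 mm wide; open, the fingers measure 114 mm over their backs; the gripper's body (76 mm by 85 mm) begins 54 mm behind the grasp point. The pads swing forward as they close: fully open they stand 13 mm farther back than shut.
Start: joints at [-1.252, 0.628, 0.038, 1.517, -0.027, 0.996, -0.02], TCP at [243.971, 602.492, 231.313] pointing down, gripper open.
Joint ranges: [-3.06, 3.06], [-0.37, 2.12], [-1.25, 1.32], [0.18, 2.47], [-1.1, 4.24], [0.23, 1.98], [-2.94, 2.94]. Speed limits (rad/s): [2.57, 2.57, 3.14, 3.14, 3.14, 3.14, 3.14].

INTERFACE

Orientations are given as [roll, pitch, yaw] about the fixed x, y, z axes, in that order (R = Rz(yaw) Ry(pitch) Rx(roll)).
In Python, from cell import ctrl gives the robot as it stands.
- The arm moves only by the shell command python3 -m handwheel 'ROWS'. ROWS is JSON, a list of rows, each a list of 3 entries, a list of its own where there are three numbers: the turn, a rotation vector about the tool's x, y, z in degrees, then the shift along the tool's x, y, z in m, then the closure, from 0 (fully open) to 1 (shut). A call has 1 to 5 rows; each row shifts and turns the commanded pose from where the row before left it, along the tool's axes as they then stand; what a row does not reach is not made up. A row lasts 1/12 s, in which the tool goes at most 41.7 mm and 7.16 degrees, less where a joint would pass 70% of its speed; a pose out of reach is approached as far as the arm can. A call is refused whole if a number of a shift passes 0.0417 or a number of a turn 7.16, either way. A call with a gripper value outside its range is refused whole. The fingers move at their own pace and stop on an object; the grip force is fixed at half the most. Time passes only in rows, so rows that do not move let the fingers close. It gives the time, the measured TCP pose, the force, the opening and the grip force at its end, in the units of the state.
- ctrl.read_state(): the state, without advancing time (a new reading comes with each control period).
- ctrl.get_image(name): name is "scene" or "top" or "wrist"; returns a dict with "pixels" (400x640x3 uint8, red, green, blue), "fx", "fy", "cx", "cy" (pixels), "pose" (4x4, takes a point from camera to world coordinates); the wrist camera has in their place "T_tool_cam" (4x4, takes a point from camera to tool coordinates, whose origin is the TCP and whose axes are the flange's). Camera axes: x right, y up, looking along -z (the intrinsics and any distortion apply to the point x, -y, -z); pixel columns grow to the right and rows downward; lengths in mm; the calibration is good to about 2 mm. A picture is of the moment at which its call begins: read the wrist's pose just before it. There is no depth.
- ctrl.finish_job(): hands the job in; it is judged then, once.
The state is a dict: "clock": time; "qpos": joint angles; "qd": joint speeds; "tau": joint torques, N m; "eef_pos": TCP position; "tool_rot": TCP orientation; "force": force on the tool from outside, world axes, zero at the start; "torque": the same for the moment, N m; "width": finger opening in mm; "gripper_force": force on a finger pad.
Only numpy, scipy, OpenCV 4.12 (cv2) and the standard library are available. Lean on these libraries where they do the work, as an engineer would, in place of code of your own. Each camera call takes 0.05 s, during which the arm holds its last target. There are 200 camera calls.

## Working session

There is one attempt and no reset: what is moved stays moved. The work goes in short steps, Python scripts to look and compute and a shell command to move; the robot and the scene stay as the last step left them, time stands still between calls to the robot, and variables do not carry over. Pictures are saved under pics/ and viewed, at most 10 in all, crops included, and the job is handed in when it is done.

```bash
ls; mkdir -p pics; python3 - <<'E'
from cell import ctrl
import cv2
for n in ("scene","top"):
    im=ctrl.get_image(n); cv2.imwrite(f"pics/{n}0.png",im["pixels"][:,:,::-1])
    print(n,im["fx"],im["fy"],im["cx"],im["cy"],im["pose"],[k for k in im])
s=ctrl.read_state(); print(s["clock"],s["eef_pos"],s["tool_rot"],s["width"],s["force"])
E
```

```text
pics
scene 393.3326758113789 393.3326758113789 322.834109056892 204.5907504154836 [[ 5.81514861e-01  4.87271606e-01 -6.51465155e-01 -4.00422567e+02]
 [-8.13316475e-01  3.66799995e-01 -4.51634891e-01 -6.68937748e+02]
 [ 1.88885568e-02  7.92479745e-01  6.09605673e-01  1.02208522e+03]
 [ 0.00000000e+00  0.00000000e+00  0.00000000e+00  1.00000000e+00]] ['pixels', 'fx', 'fy', 'cx', 'cy', 'pose']
top 410.91626629471995 410.91626629471995 319.80231271414686 200.9099401253021 [[-1.19563809e-02  9.82671676e-01 -1.84968708e-01  3.60020986e+02]
 [-9.99907484e-01 -1.05499124e-02  8.58618014e-03  1.54189250e+01]
 [ 6.48599237e-03  1.85054255e-01  9.82706902e-01  1.30880865e+03]
 [ 0.00000000e+00  0.00000000e+00  0.00000000e+00  1.00000000e+00]] ['pixels', 'fx', 'fy', 'cx', 'cy', 'pose']
0.1 [243.74897895 601.94936325 230.48960638] [-3.13986643e+00  1.60934422e-05  2.75678807e+00] 85.16709854321192 [ 0.10126335 -0.04463472  0.6539506 ]
```

View pics/top0.png

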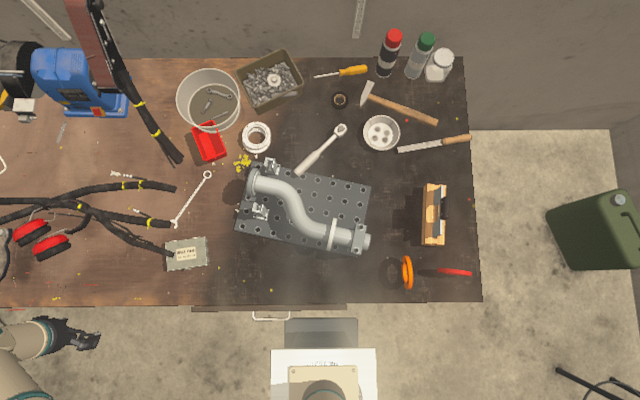

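View pics/scene0.png

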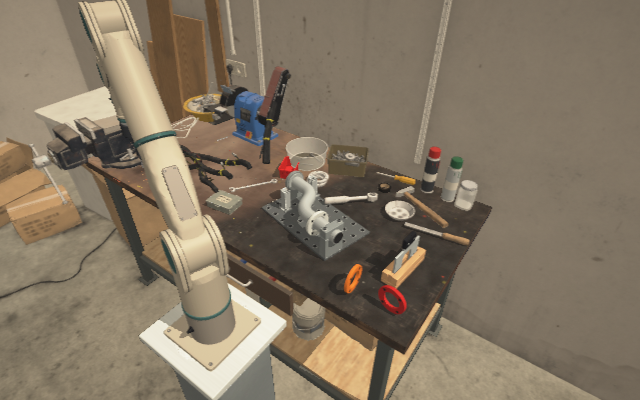

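```bash
python3 - <<'E'
import cv2
a=cv2.imread("pics/top0.png")[150:265,228:458]
cv2.imwrite("pics/c1.png",cv2.resize(a,None,fx=3.4,fy=3.4,interpolation=cv2.INTER_CUBIC))
E
```

```text
(no output)
```

View pics/c1.png

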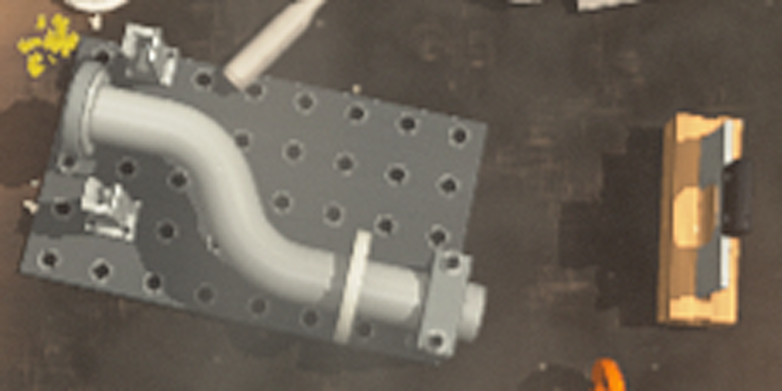

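```bash
cat > h.py <<'E'
import numpy as np, cv2
from scipy.optimize import least_squares
from scipy.spatial.transform import Rotation as R
from cell import ctrl
K={"top":(410.916,319.802,200.910),"scene":(393.333,322.834,204.591)}
P={"top":np.array([[-1.19563809e-02,9.82671676e-01,-1.84968708e-01,3.60020986e+02],[-9.99907484e-01,-1.05499124e-02,8.58618014e-03,1.54189250e+01],[6.48599237e-03,1.85054255e-01,9.82706902e-01,1.30880865e+03],[0,0,0,1]])}
def proj(pts,T,k):
    c=(np.atleast_2d(pts)-T[:3,3])@T[:3,:3]
    return np.c_[k[1]+k[0]*c[:,0]/-c[:,2], k[2]-k[0]*c[:,1]/-c[:,2]]
def ray(uv,z,T,k):
    uv=np.atleast_2d(uv); d=np.c_[(uv[:,0]-k[1])/k[0],-(uv[:,1]-k[2])/k[0],-np.ones(len(uv))]@T[:3,:3].T
    return T[:3,3]+d*((z-T[2,3])/d[:,2])[:,None]
def place(p,l):
    l=np.atleast_2d(l); c,s=np.cos(p[2]),np.sin(p[2])
    return np.c_[p[0]+c*l[:,0]-s*l[:,1],p[1]+s*l[:,0]+c*l[:,1],l[:,2]]
def fit(l,uv,p0,T,k):
    r=least_squares(lambda p:(proj(place(p,l),T,k)-uv).ravel(),p0,x_scale=[10,10,.1],loss="soft_l1")
    return r.x,(proj(place(r.x,l),T,k)-uv)
def wristT(im,s): 
    M=np.eye(4);M[:3,:3]=R.from_euler("xyz",s["tool_rot"]).as_matrix();M[:3,3]=s["eef_pos"];return M@im["T_tool_cam"]
def st():
    s=ctrl.read_state();print(round(s["clock"],2),np.round(s["eef_pos"],1),np.round(s["tool_rot"],3),np.round(s["force"],1),round(s["width"],1));return s
E
python3 - <<'E'
from h import *
crop=lambda a:np.array([228,150])+np.array(a)/3.4
T,k=P["top"],K["top"]
l=[(-117.5,200,10),(117.5,-200,10),(117.5,200,10),(-117.5,-200,10),(-29.5,-167.5,135),(-29.5,-199.5,135),(-115.5,-199.5,135),(-115.5,-167.5,135)]
uv=crop([(22,272),(487,123),(85,38),(437,362),(432,248),(470,256),(455,355),(420,345)])
p,r=fit(np.array(l,float),uv,[550,100,-.2],T,k); print(p,np.round(r,1).tolist())
l=[(95,-30,48),(95,30,48),(-95,-30,48),(-95,30,48)]
uv=crop([(740,122),(677,112),(737,322),(670,322)])
print(ray(uv,48,T,k))
uv=crop([(735,160),(735,230)]);print(ray(uv,160,T,k))
print(ray(crop([(355,285)]),144.5,T,k),place(p,[(-72.5,-110,144.5)]))
E
```

```text
[ 5.82550123e+02  5.70653664e+01 -2.26813608e-01] [[-0.9, 0.2], [0.3, -0.2], [-1.3, -0.8], [0.8, 0.9], [1.4, -0.3], [1.1, -0.3], [-0.3, -0.0], [-1.1, 0.5]]
[[ 641.2497794  -392.6143019    48.        ]
 [ 651.36161054 -334.71443529   48.        ]
 [ 456.55278117 -377.19530989   48.        ]
 [ 457.24514595 -316.66199841   48.        ]]
[[ 583.63118038 -349.91186327  160.        ]
 [ 524.30095999 -345.86997153  160.        ]]
[[483.64176934 -29.43971764 144.5       ]] [[487.17087457 -33.8139431  144.5       ]]
```

```bash
cat >> h.py <<'E'
def plan(wps,start=None):
    "wps: (x,y,z,yaw,n); prints rows (tool-down) in handwheel units, before-turn axes"
    s=start
    if s is None:
        q=st(); s=(*q["eef_pos"],q["tool_rot"][2])
    x=np.array(s,float)
    for w in wps:
        n=w[4]; d=np.array(w[:4])-x; d[3]=(d[3]+np.pi)%(2*np.pi)-np.pi
        out=[]
        for i in range(n):
            D=(np.array(w[:3])-x[:3])/(n-i); c,sn=np.cos(x[3]),np.sin(x[3])
            sh=np.round([(c*D[0]+sn*D[1])/1e3,(sn*D[0]-c*D[1])/1e3,-D[2]/1e3],4)
            t=round(-np.degrees(d[3])/n,1)
            out.append(f"[[0,0,{t}],{sh.tolist()}]")
            x[:3]+=1e3*np.array([c*sh[0]+sn*sh[1],sn*sh[0]-c*sh[1],-sh[2]]); x[3]-=np.radians(t)
        print(w,"\n"," ".join(out))
F=[582.55,57.07,-.2268]
E
python3 - <<'E'
from h import *
a=place(F,[(-72.5,-130,0)])[0]
plan([(420,250,260,2.05,12),(a[0],a[1],250,F[2]+np.pi/2,10)])
E
```

```text
0.1 [243.7 601.9 230.5] [-3.14   0.     2.757] [ 0.1 -0.   0.7] 85.2
(420, 250, 260, 2.05, 12) 
 [[0,0,3.4],[-0.0246, -0.0217, -0.0025]] [[0,0,3.4],[-0.0259, -0.0202, -0.0025]] [[0,0,3.4],[-0.027, -0.0186, -0.0025]] [[0,0,3.4],[-0.0281, -0.017, -0.0024]] [[0,0,3.4],[-0.029, -0.0153, -0.0025]] [[0,0,3.4],[-0.0299, -0.0135, -0.0024]] [[0,0,3.4],[-0.0306, -0.0117, -0.0025]] [[0,0,3.4],[-0.0313, -0.0099, -0.0024]] [[0,0,3.4],[-0.0318, -0.008, -0.0025]] [[0,0,3.4],[-0.0322, -0.0061, -0.0024]] [[0,0,3.4],[-0.0325, -0.0042, -0.0025]] [[0,0,3.4],[-0.0327, -0.0022, -0.0024]]
(np.float64(482.6747753027555), np.float64(-53.29842615383684), 250, 1.3439963267948967, 10) 
 [[0,0,4.0],[-0.0299, -0.0083, 0.001]] [[0,0,4.0],[-0.0304, -0.0062, 0.001]] [[0,0,4.0],[-0.0307, -0.004, 0.001]] [[0,0,4.0],[-0.0309, -0.0019, 0.001]] [[0,0,4.0],[-0.031, 0.0003, 0.001]] [[0,0,4.0],[-0.0309, 0.0024, 0.001]] [[0,0,4.0],[-0.0306, 0.0046, 0.001]] [[0,0,4.0],[-0.0302, 0.0067, 0.001]] [[0,0,4.0],[-0.0297, 0.0088, 0.001]] [[0,0,4.0],[-0.029, 0.0109, 0.001]]
```

```bash
python3 -m handwheel '[[[0,0,3.4],[-0.025,-0.022,-0.0025],0],[[0,0,3.4],[-0.026,-0.020,-0.0025],0],[[0,0,3.4],[-0.027,-0.019,-0.0025],0],[[0,0,3.4],[-0.028,-0.017,-0.0025],0],[[0,0,3.4],[-0.029,-0.015,-0.0025],0]]'
python3 -m handwheel '[[[0,0,3.4],[-0.030,-0.0135,-0.0025],0],[[0,0,3.4],[-0.0305,-0.012,-0.0025],0],[[0,0,3.4],[-0.031,-0.010,-0.0025],0],[[0,0,3.4],[-0.032,-0.008,-0.0025],0],[[0,0,3.4],[-0.032,-0.006,-0.0025],0]]'
python3 -m handwheel '[[[0,0,3.4],[-0.0325,-0.004,-0.0025],0.5],[[0,0,3.4],[-0.0325,-0.002,-0.0025],1],[[0,0,4],[-0.030,-0.008,0.001],1],[[0,0,4],[-0.030,-0.006,0.001],1],[[0,0,4],[-0.031,-0.004,0.001],1]]'
python3 -m handwheel '[[[0,0,4],[-0.031,-0.002,0.001],1],[[0,0,4],[-0.031,0,0.001],1],[[0,0,4],[-0.031,0.0025,0.001],1],[[0,0,4],[-0.031,0.0045,0.001],1],[[0,0,4],[-0.030,0.0065,0.001],1]]'
python3 -m handwheel '[[[0,0,4],[-0.030,0.009,0.001],1],[[0,0,4],[-0.029,0.011,0.001],1],[[0,0,0],[0,0,0],1]]'
python3 - <<'E'
from h import *
s=st(); im=ctrl.get_image("wrist"); cv2.imwrite("pics/w1.png",im["pixels"][:,:,::-1])
T=wristT(im,s); k=(im["fx"],im["cx"],im["cy"]); print(k,np.round(im["T_tool_cam"],3).tolist())
np.savez("w1.npz",T=T,k=k)
E
```

```text
clock: 0.52
eef_pos: [317.9, 453.6, 243.5]
tool_rot: [-3.141, 0.0, 2.457]
force: [0.3, 0.8, -0.1]
width: 85.3
gripper_force: 0.0
clock: 0.93
eef_pos: [391.0, 307.1, 256.2]
tool_rot: [-3.141, 0.0, 2.161]
force: [0.3, -0.1, 0.7]
width: 85.1
gripper_force: 0.0
clock: 1.35
eef_pos: [439.6, 158.3, 258.1]
tool_rot: [-3.141, -0.0, 1.832]
force: [0.7, -0.5, 0.1]
width: 25.4
gripper_force: 0.0
clock: 1.77
eef_pos: [470.2, 6.1, 253.2]
tool_rot: [-3.141, -0.0, 1.483]
force: [0.4, -0.5, 0.0]
width: 0.1
gripper_force: 0.0
clock: 2.02
eef_pos: [483.8, -60.4, 251.5]
tool_rot: [3.139, 0.004, 1.335]
force: [0.6, -0.6, -0.0]
width: -0.2
gripper_force: 0.0
2.02 [483.8 -60.4 251.5] [3.139 0.004 1.335] [ 0.6 -0.6 -0. ] -0.2
(311.00834389317725, 322.8229276971128, 202.538475485653) [[-0.001, 0.949, 0.316, 80.425], [1.0, 0.001, 0.001, -0.343], [0.001, 0.316, -0.949, -142.116], [0.0, 0.0, 0.0, 1.0]]
```

View pics/w1.png

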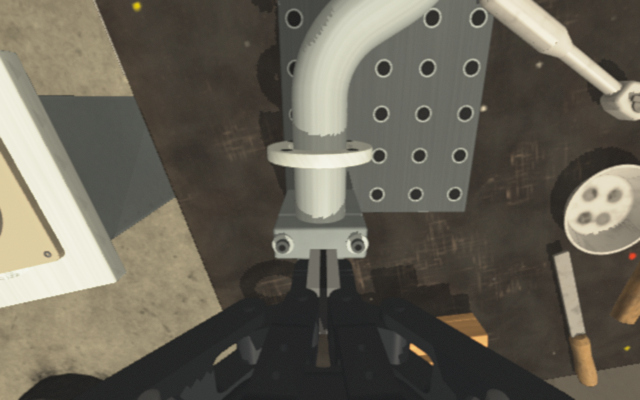

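```bash
python3 - <<'E'
from h import *
d=np.load("w1.npz");T,k=d["T"],d["k"]
l=[(-115.5,-167.5,135),(-29.5,-167.5,135),(-115.5,-199.5,135),(-29.5,-199.5,135),(117.5,-200,10)]
uv=np.array([(273,229),(368,229),(275,259),(367,259),(465,212)],float)
p,r=fit(np.array(l,float),uv,F,T,k);print(p,np.round(r,1).tolist())
for q in (F,p):
  a,b=ray([(320,146),(320,158)],144.5,T,k)
  L=lambda w:R.from_euler("z",-q[2]).apply(w-[q[0],q[1],0])
  print("ring",L(a),L(b),"plate edge",L(ray([(493,0)],10,T,k)[0]),"tube L/R", [L(x) for x in ray([(296,205),(345,205)],100,T,k)])
E
```

```text
[ 5.83249020e+02  5.69284165e+01 -2.30341935e-01] [[-0.2, -0.5], [0.2, -1.1], [-0.2, 1.1], [-0.2, 0.5], [0.6, 0.3]]
ring [-71.85474681 -92.11397018 144.5       ] [ -71.97390305 -101.72353821  144.5       ] plate edge [113.61189576  41.33082837  10.        ] tube L/R [array([ -96.8950108 , -156.93504455,  100.        ]), array([ -47.99830197, -157.43535241,  100.        ])]
ring [-72.24091804 -92.38964625 144.5       ] [ -72.32603715 -101.99957604  144.5       ] plate edge [112.75190935  41.71122466  10.        ] tube L/R [array([ -97.05143342, -157.29900482,  100.        ]), array([ -48.15325924, -157.62612094,  100.        ])]
```

```bash
sed -i 's/^F=.*/F=[582.9,57.0,-.2285]/' h.py; cat >> h.py <<'E'
def axis(s):
    "arc length from bend1_start -> local x,y,heading offset (turn toward +x positive)"
    L=75*np.pi/3
    if s<0: return -72.5,-57.5+s,0
    if s<L: a=s/75; return 2.5-75*np.cos(a),-57.5+75*np.sin(a),a
    if s<L+30: d=s-L; return -35+d*np.sin(np.pi/3),7.5+d*.5,np.pi/3
    if s<2*L+30: a=np.pi/3-(s-L-30)/75; return -46.5+75*np.cos(a),87.5-75*np.sin(a),a
    return 28.5,87.5+s-2*L-30,0
def tcp(s,off=17):
    x,y,a=axis(s); x-=off*np.sin(a); y-=off*np.cos(a)
    w=place(F,[(x,y,0)])[0]; return w[0],w[1],F[2]+np.pi/2-a
E
python3 - <<'E'
from h import *
L=75*np.pi/3
W=[(*tcp(-42,27)[:2],160,tcp(-42)[2],4),(*tcp(-42,27)[:2],129,tcp(-42)[2],3)]
W+=[(*tcp(-42)[:2],129,tcp(0)[2],2),(*tcp(0)[:2],129,tcp(0)[2],6)]
for i in range(12):
    t=tcp((i+1)*L/12); W.append((*t[:2],129,t[2],1))
plan(W)
E
```

```text
2.07 [483.2 -57.  251.2] [3.141e+00 2.000e-03 1.340e+00] [-1.1  1.4 -0.1] -0.1
(np.float64(483.6301020763872), np.float64(-49.789453441037466), 160, 1.3422963267948966, 4) 
 [[0,0,-0.0],[0.0018, -0.0003, 0.0228]] [[0,0,-0.0],[0.0018, -0.0003, 0.0228]] [[0,0,-0.0],[0.0018, -0.0003, 0.0228]] [[0,0,-0.0],[0.0017, -0.0004, 0.0228]]
(np.float64(483.6301020763872), np.float64(-49.789453441037466), 129, 1.3422963267948966, 3) 
 [[0,0,-0.0],[0.0, 0.0, 0.0103]] [[0,0,-0.0],[0.0, 0.0, 0.0104]] [[0,0,-0.0],[0.0, 0.0, 0.0103]]
(np.float64(485.8952697565442), np.float64(-40.04938078315794), 129, 1.3422963267948966, 2) 
 [[0,0,-0.1],[0.005, 0.0, 0.0]] [[0,0,-0.1],[0.005, 0.0, 0.0]]
(np.float64(495.4089740132037), np.float64(0.8589243799360133), 129, 1.3422963267948966, 6) 
 [[0,0,0.0],[0.007, 0.0, 0.0]] [[0,0,0.0],[0.007, 0.0, 0.0]] [[0,0,0.0],[0.007, 0.0, 0.0]] [[0,0,0.0],[0.007, 0.0, 0.0]] [[0,0,0.0],[0.007, 0.0, 0.0]] [[0,0,0.0],[0.007, 0.0001, 0.0]]
(np.float64(495.73913902430075), np.float64(7.559678220831913), 129, 1.2550298641951803, 1) 
 [[0,0,5.1],[0.0066, -0.0012, 0.0]]
(np.float64(496.6
[... 700 characters left out ...]
.7314310885968812, 1) 
 [[0,0,5.0],[0.0066, -0.0012, 0.0]]
(np.float64(513.6772737487117), np.float64(50.18939722950809), 129, 0.6441646259971647, 1) 
 [[0,0,5.0],[0.0066, -0.0012, 0.0]]
(np.float64(518.2373563652623), np.float64(55.110246495749365), 129, 0.5568981633974484, 1) 
 [[0,0,5.0],[0.0066, -0.0012, 0.0]]
(np.float64(523.2089667634788), np.float64(59.61493305745144), 129, 0.46963170079773187, 1) 
 [[0,0,5.0],[0.0066, -0.0012, 0.0]]
(np.float64(528.5542679862904), np.float64(63.669173529875636), 129, 0.3823652381980154, 1) 
 [[0,0,5.0],[0.0066, -0.0012, 0.0]]
(np.float64(534.2434733234752), np.float64(67.28895729800226), 129, 0.295098775598299, 1) 
 [[0,0,5.0],[0.0066, -0.0013, 0.0]]
```

```bash
python3 -m handwheel '[[[0,0,0],[0.0018,-0.0004,0.0228],1],[[0,0,0],[0.0018,-0.0004,0.0228],1],[[0,0,0],[0.0018,-0.0004,0.0228],1],[[0,0,0],[0.0018,-0.0004,0.0228],1],[[0,0,0],[0,0,0],1]]'
python3 -m handwheel '[[[0,0,0],[0,0,0.010],1],[[0,0,0],[0,0,0.010],1],[[0,0,0],[0,0,0.010],1],[[0,0,0],[0,0,0],1],[[0,0,0],[0,0,0],1]]'
python3 - <<'E'
from h import *
s=st(); print(R.from_euler("z",-F[2]).apply(s["eef_pos"]-[F[0],F[1],0]))
E
```

```text
clock: 2.48
eef_pos: [480.2, -43.8, 156.7]
tool_rot: [-3.133, 0.0, 1.349]
force: [-0.5, 0.4, 0.0]
width: -0.2
gripper_force: 0.0
clock: 2.9
eef_pos: [483.2, -46.0, 130.0]
tool_rot: [-3.141, -0.0, 1.346]
force: [-0.4, 0.0, 0.1]
width: -0.1
gripper_force: 0.0
2.9 [483.2 -46.  130. ] [-3.141 -0.     1.346] [-0.4  0.   0.1] -0.1
[ -73.80025282 -122.91655876  129.96542631]
```

```bash
python3 -m handwheel '[[[0,0,0],[0.006,0.001,0.001],1],[[0,0,0],[0.006,0,0],1],[[0,0,0],[0.006,0,0],1],[[0,0,0],[0.006,0,0],1],[[0,0,0],[0.006,0,0],1]]'
python3 -m handwheel '[[[0,0,0],[0.006,0,0],1],[[0,0,0],[0.006,0,0],1],[[0,0,0],[0.006,0,0],1],[[0,0,5],[0.0066,-0.0012,0],1],[[0,0,5],[0.0066,-0.0012,0],1]]'
python3 -m handwheel '[[[0,0,5],[0.0066,-0.0012,0],1],[[0,0,5],[0.0066,-0.0012,0],1],[[0,0,5],[0.0066,-0.0012,0],1],[[0,0,5],[0.0066,-0.0012,0],1],[[0,0,0],[0,0,0],1]]'
python3 - <<'E'
from h import *
s=st(); print(R.from_euler("z",-F[2]).apply(s["eef_pos"]-[F[0],F[1],0]), tcp(75*np.pi/6))
im=ctrl.get_image("wrist"); cv2.imwrite("pics/w2.png",im["pixels"][:,:,::-1])
E
```

```text
clock: 3.32
eef_pos: [491.3, -16.2, 129.4]
tool_rot: [3.141, -0.0, 1.347]
force: [-0.3, -1.2, 0.2]
width: 0.2
gripper_force: 0.7
clock: 3.73
eef_pos: [496.0, 14.6, 129.1]
tool_rot: [-3.141, -0.0, 1.168]
force: [-0.6, -0.7, 1.0]
width: -0.5
gripper_force: 0.7
clock: 4.15
eef_pos: [505.5, 41.3, 128.7]
tool_rot: [-3.141, -0.0, 0.823]
force: [-0.4, 0.1, -0.2]
width: 0.1
gripper_force: 0.0
4.15 [505.5  41.3 128.7] [-3.141 -0.     0.823] [-0.4  0.1 -0.2] 0.1
[-71.77472646 -32.85273199 128.739746  ] (np.float64(505.92711568849353), np.float64(39.251895347760204), 0.8186975511965977)
```

View pics/w2.png

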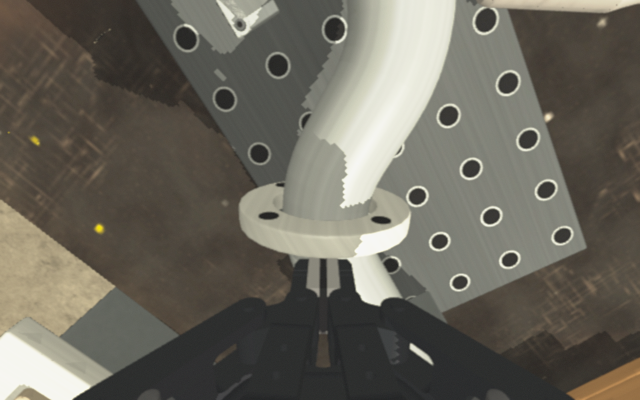

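```bash
python3 - <<'E'
from h import *
L=75*np.pi/3
W=[(*tcp(L/2+(i+1)*L/12)[:2],129,tcp(L/2+(i+1)*L/12)[2],1) for i in range(6)]
W+=[(*tcp(L+29.9)[:2],129,tcp(L+29)[2],5)]
W+=[(*tcp(L+30+(i+1)*L/12)[:2],129,tcp(L+30+(i+1)*L/12)[2],1) for i in range(12)]
import io,contextlib
f=io.StringIO()
with contextlib.redirect_stdout(f): plan(W)
print("\n".join(x for x in f.getvalue().split("\n") if "[[" in x))
E
```

```text
[[0,0,5.5],[0.0061, 0.0001, -0.0002]]
 [[0,0,5.0],[0.0066, -0.0012, -0.0]]
 [[0,0,5.0],[0.0066, -0.0012, -0.0]]
 [[0,0,5.0],[0.0066, -0.0012, -0.0]]
 [[0,0,5.0],[0.0066, -0.0012, -0.0]]
 [[0,0,5.0],[0.0067, -0.0013, -0.0]]
 [[0,0,-0.0],[0.006, -0.0, -0.0]] [[0,0,-0.0],[0.006, -0.0, -0.0]] [[0,0,-0.0],[0.006, -0.0, -0.0]] [[0,0,-0.0],[0.0059, -0.0, -0.0]] [[0,0,-0.0],[0.006, -0.0, -0.0]]
 [[0,0,-5.0],[0.0067, 0.0012, -0.0]]
 [[0,0,-5.0],[0.0066, 0.0011, -0.0]]
 [[0,0,-5.0],[0.0066, 0.0012, -0.0]]
 [[0,0,-5.0],[0.0066, 0.0012, -0.0]]
 [[0,0,-5.0],[0.0066, 0.0012, -0.0]]
 [[0,0,-5.0],[0.0066, 0.0012, -0.0]]
 [[0,0,-5.0],[0.0066, 0.0012, -0.0]]
 [[0,0,-5.0],[0.0066, 0.0012, -0.0]]
 [[0,0,-5.0],[0.0066, 0.0012, -0.0]]
 [[0,0,-5.0],[0.0066, 0.0012, -0.0]]
 [[0,0,-5.0],[0.0066, 0.0012, -0.0]]
 [[0,0,-5.0],[0.0066, 0.0012, -0.0]]
```

```bash
python3 -m handwheel '[[[0,0,5],[0.006,0,0],1],[[0,0,5],[0.0066,-0.0012,0],1],[[0,0,5],[0.0066,-0.0012,0],1],[[0,0,5],[0.0066,-0.0012,0],1],[[0,0,5],[0.0066,-0.0012,0],1]]'
python3 -m handwheel '[[[0,0,5],[0.0066,-0.0012,0],1],[[0,0,0],[0.006,0,0],1],[[0,0,0],[0.006,0,0],1],[[0,0,0],[0.006,0,0],1],[[0,0,0],[0.006,0,0],1]]'
python3 -m handwheel '[[[0,0,0],[0.006,0,0],1],[[0,0,0],[0,0,0],1]]'
python3 - <<'E'
from h import *
L=75*np.pi/3
s=st(); print(tcp(L+30))
W=[(*tcp(L+30+(i+1)*L/12)[:2],129,tcp(L+30+(i+1)*L/12)[2],1) for i in range(2)]
plan(W)
E
```

```text
clock: 4.62
eef_pos: [527.5, 62.5, 128.9]
tool_rot: [-3.14, 0.001, 0.385]
force: [-0.4, -0.2, 0.7]
width: -0.0
gripper_force: 0.5
clock: 5.03
eef_pos: [557.1, 72.9, 129.0]
tool_rot: [-3.141, 0.0, 0.301]
force: [-0.7, -0.9, -0.8]
width: -0.1
gripper_force: 0.5
clock: 5.2
eef_pos: [564.2, 75.0, 129.2]
tool_rot: [3.141, -0.002, 0.301]
force: [-0.7, 0.5, 0.1]
width: 0.0
gripper_force: 0.0
5.2 [564.2  75.  129.2] [ 3.141e+00 -2.000e-03  3.010e-01] [-0.7  0.5  0.1] 0.0
(np.float64(562.9763080138623), np.float64(76.05647491940604), 0.295098775598299)
5.2 [564.2  75.  129.2] [ 3.141e+00 -2.000e-03  3.010e-01] [-0.7  0.5  0.1] 0.0
(np.float64(569.6402347606897), np.float64(76.8318401776878), 129, 0.3823652381980155, 1) 
 [[0,0,-4.7],[0.0057, -0.0001, 0.0002]]
(np.float64(576.211225719365), np.float64(78.18505442230833), 129, 0.469631700797732, 1) 
 [[0,0,-5.0],[0.0066, 0.0012, 0.0]]
```

```bash
python3 -m handwheel '[[[0,0,-5],[0.006,0,0],1],[[0,0,-5],[0.0066,0.0012,0],1],[[0,0,-5],[0.0066,0.0012,0],1],[[0,0,-5],[0.0066,0.0012,0],1],[[0,0,-5],[0.0066,0.0012,0],1]]'
python3 -m handwheel '[[[0,0,-5],[0.0066,0.0012,0],1],[[0,0,-5],[0.0066,0.0012,0],1],[[0,0,-5],[0.0066,0.0012,0],1],[[0,0,-5],[0.0066,0.0012,0],1],[[0,0,-5],[0.0066,0.0012,0],1]]'
python3 -m handwheel '[[[0,0,-5],[0.0066,0.0012,0],1],[[0,0,-5],[0.0066,0.0012,0],1],[[0,0,0],[0,0,0],1]]'
python3 - <<'E'
from h import *
L=75*np.pi/3
s=st(); print(tcp(2*L+30.1),R.from_euler("z",-F[2]).apply(s["eef_pos"]-[F[0],F[1],0]))
plan([(*tcp(2*L+76)[:2],129,tcp(0)[2],8)])
im=ctrl.get_image("wrist"); cv2.imwrite("pics/w3.png",im["pixels"][:,:,::-1])
E
```

```text
clock: 5.62
eef_pos: [593.7, 84.7, 129.2]
tool_rot: [3.141, 0.0, 0.74]
force: [-1.8, -0.6, -0.2]
width: 0.1
gripper_force: 0.5
clock: 6.03
eef_pos: [618.7, 106.8, 129.2]
tool_rot: [3.141, 0.001, 1.176]
force: [-0.5, -1.4, 0.1]
width: 0.2
gripper_force: 0.6
clock: 6.28
eef_pos: [626.0, 120.1, 129.3]
tool_rot: [3.141, -0.001, 1.35]
force: [-0.4, 0.1, -1.1]
width: 0.1
gripper_force: 0.0
6.28 [626.  120.1 129.3] [ 3.141e+00 -1.000e-03  1.350e+00] [-0.4  0.1 -1.1] 0.1
(np.float64(626.6512908968651), np.float64(119.30918507618186), 1.3422963267948966) [ 27.67570136  71.25180146 129.26426863]
6.28 [626.  120.1 129.3] [ 3.141e+00 -1.000e-03  1.350e+00] [-0.4  0.1 -1.1] 0.1
(np.float64(637.0484105487859), np.float64(164.01611857584885), 129, 1.3422963267948966, 8) 
 [[0,0,0.1],[0.0057, 0.0001, 0.0]] [[0,0,0.1],[0.0056, 0.0001, 0.0]] [[0,0,0.1],[0.0057, 0.0001, 0.0]] [[0,0,0.1],[0.0056, 0.0001, 0.0001]] [[0,0,0.1],[0.0057, 0.0001, 0.0]] [[0,0,0.1],[0.0056, 0.0001, 0.0001]] [[0,0,0.1],[0.0057, 0.0002, 0.0]] [[0,0,0.1],[0.0056, 0.0001, 0.0001]]
```

View pics/w3.png

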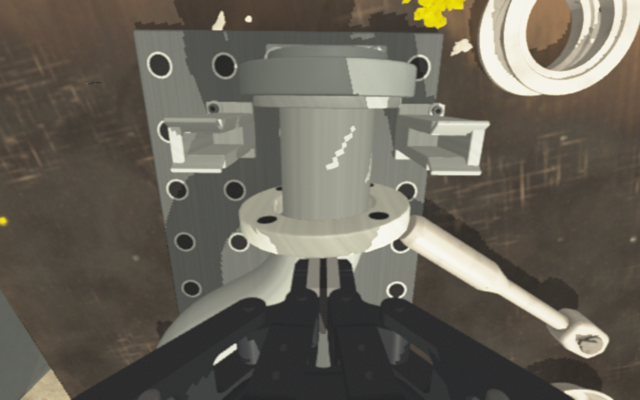

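```bash
python3 -m handwheel '[[[0,0,0],[0.006,0.0002,0],1],[[0,0,0],[0.006,0.0002,0],1],[[0,0,0],[0.006,0.0002,0],1],[[0,0,0],[0.006,0.0002,0],1],[[0,0,0],[0.006,0,0],1]]'
python3 -m handwheel '[[[0,0,0],[0.006,0,0],1],[[0,0,0],[0.006,0,0],1],[[0,0,0],[0.004,0,0],1],[[0,0,0],[0.002,0,0],1],[[0,0,0],[0,0,0],1]]'
python3 -m handwheel '[[[0,0,0],[0.002,0,0.001],1],[[0,0,0],[0.001,0,0],1],[[0,0,0],[0,0,0],1]]'
python3 - <<'E'
from h import *
s=st(); print(R.from_euler("z",-F[2]).apply(s["eef_pos"]-[F[0],F[1],0]))
E
```

```text
clock: 6.75
eef_pos: [632.7, 148.9, 129.1]
tool_rot: [3.142, 0.0, 1.347]
force: [-0.4, -1.7, -0.2]
width: 0.1
gripper_force: 0.6
clock: 7.17
eef_pos: [636.6, 166.8, 129.0]
tool_rot: [-3.142, -0.001, 1.348]
force: [-0.2, -0.4, 0.5]
width: 0.1
gripper_force: 0.0
clock: 7.42
eef_pos: [637.2, 168.5, 128.0]
tool_rot: [-3.141, 0.0, 1.346]
force: [-0.2, -0.5, -0.6]
width: 0.1
gripper_force: 0.3
7.42 [637.2 168.5 128. ] [-3.141  0.     1.346] [-0.2 -0.5 -0.6] 0.1
[ 27.66391332 120.93012407 127.99047355]
```

```bash
python3 -m handwheel '[[[0,0,0],[0.002,0,0],1],[[0,0,0],[0.001,0,0],1]]'
python3 -m handwheel '[[[0,0,0],[0.001,0,0],1],[[0,0,0],[0.001,0,0],1]]'
python3 -m handwheel '[[[0,0,0],[0.001,0,0],1],[[0,0,0],[0,0,0],1]]'
python3 -m handwheel '[[[0,0,0],[0.001,0,0],1],[[0,0,0],[0,0,0],1]]'
python3 - <<'E'
from h import *
s=st(); print(R.from_euler("z",-F[2]).apply(s["eef_pos"]-[F[0],F[1],0]))
E
```

```text
clock: 7.58
eef_pos: [637.9, 171.5, 128.1]
tool_rot: [-3.141, 0.0, 1.346]
force: [-0.5, -0.1, -0.5]
width: 0.0
gripper_force: 0.5
clock: 7.75
eef_pos: [638.2, 173.5, 128.0]
tool_rot: [-3.141, 0.0, 1.347]
force: [-1.0, -2.5, -0.7]
width: 0.2
gripper_force: 2.0
clock: 7.92
eef_pos: [638.3, 173.5, 128.0]
tool_rot: [-3.141, 0.002, 1.346]
force: [-1.9, -4.0, 0.4]
width: -0.0
gripper_force: 1.9
clock: 8.08
eef_pos: [638.3, 173.5, 128.0]
tool_rot: [-3.141, 0.003, 1.345]
force: [-1.8, -5.9, 1.5]
width: -0.4
gripper_force: 2.8
8.08 [638.3 173.5 128. ] [-3.141e+00  3.000e-03  1.345e+00] [-1.8 -5.9  1.5] -0.4
[ 27.55794999 126.01869353 128.03279105]
```

```bash
python3 -m handwheel '[[[0,0,0],[0.002,0,0],1],[[0,0,0],[0.001,0,0],1],[[0,0,0],[0,0,0],1]]'
python3 -m handwheel '[[[0,0,0],[-0.006,0,0],1],[[0,0,0],[-0.008,0,0],1],[[0,0,0],[-0.02,0,-0.01],1],[[0,0,0],[-0.03,0,-0.03],1],[[0,0,0],[-0.03,0,-0.03],1]]'
python3 -m handwheel '[[[0,0,0],[-0.02,0,-0.03],1],[[0,0,0],[0,0,0],1],[[0,0,0],[0,0,0],1]]'
python3 - <<'E'
from h import *
s=st(); im=ctrl.get_image("wrist"); cv2.imwrite("pics/w4.png",im["pixels"][:,:,::-1])
np.savez("w4.npz",T=wristT(im,s),k=(im["fx"],im["cx"],im["cy"]))
E
```

```text
clock: 8.33
eef_pos: [638.2, 173.5, 128.1]
tool_rot: [-3.14, 0.007, 1.344]
force: [-3.5, -9.6, 3.3]
width: 0.2
gripper_force: 5.2
clock: 8.75
eef_pos: [617.5, 87.0, 197.2]
tool_rot: [-3.139, 0.0, 1.348]
force: [0.9, -1.0, 0.1]
width: -0.1
gripper_force: 0.0
clock: 9.0
eef_pos: [615.6, 65.6, 230.3]
tool_rot: [3.136, -0.002, 1.343]
force: [0.2, 0.9, 0.3]
width: 0.1
gripper_force: 0.0
9.0 [615.6  65.6 230.3] [ 3.136e+00 -2.000e-03  1.343e+00] [0.2 0.9 0.3] 0.1
```

View pics/w4.png

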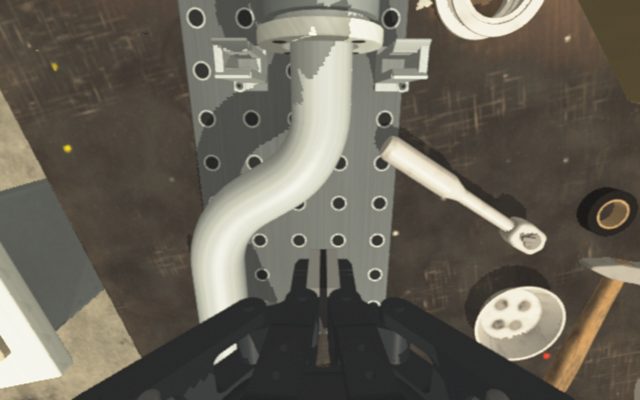

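```bash
python3 - <<'E'
from h import *
d=np.load("w4.npz");T,k=d["T"],d["k"]
l=[(28.5+sx,126.5+dy,104) for sx in(-86,-58,58,86) for dy in (-6,6)]+[(28.5,135.5,144.5),(28.5,147.5,144.5),(28.5-50,135.5,94.5),(28.5+50,135.5,94.5)]
uv=proj(place(F,l),T,k)
for a,b in zip(l,np.round(uv)):print(a,b)
a=cv2.imread("pics/w4.png")
for p in uv: cv2.circle(a,tuple(np.round(p).astype(int)),1,(0,0,255),-1)
cv2.imwrite("pics/c4.png",cv2.resize(a[0:110,190:460],None,fx=2.9,fy=2.9,interpolation=cv2.INTER_CUBIC))
E
```

```text
(-57.5, 120.5, 104) [213.  67.]
(-57.5, 132.5, 104) [211.  51.]
(-29.5, 120.5, 104) [248.  67.]
(-29.5, 132.5, 104) [247.  51.]
(86.5, 120.5, 104) [394.  67.]
(86.5, 132.5, 104) [395.  51.]
(114.5, 120.5, 104) [429.  67.]
(114.5, 132.5, 104) [430.  51.]
(28.5, 135.5, 144.5) [321.  36.]
(28.5, 147.5, 144.5) [321.  15.]
(-21.5, 135.5, 94.5) [259.  48.]
(78.5, 135.5, 94.5) [383.  48.]
```

View pics/c4.png

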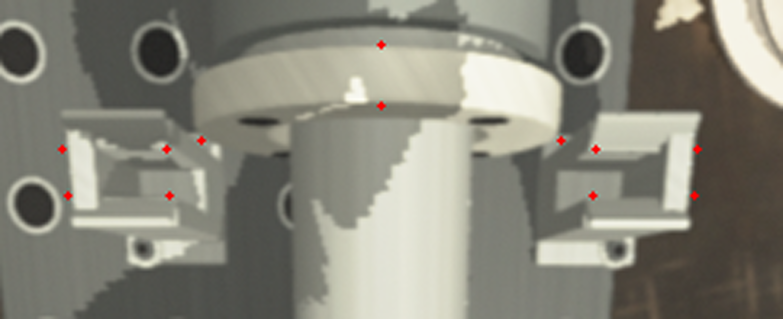

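```bash
python3 - <<'E'
from h import *
plan([(554,-345,255,-0.08,15)])
E
```

```text
9.05 [614.6  67.7 228.4] [ 3.140e+00 -2.000e-03  1.345e+00] [ 0.7  1.  -0.3] 0.0
(554, -345, 255, -0.08, 15) 
 [[0,0,5.4],[-0.0277, 0.0022, -0.0018]] [[0,0,5.4],[-0.0274, 0.0048, -0.0018]] [[0,0,5.4],[-0.0268, 0.0074, -0.0018]] [[0,0,5.4],[-0.026, 0.0099, -0.0018]] [[0,0,5.4],[-0.025, 0.0123, -0.0018]] [[0,0,5.4],[-0.0237, 0.0146, -0.0018]] [[0,0,5.4],[-0.0222, 0.0167, -0.0018]] [[0,0,5.4],[-0.0205, 0.0187, -0.0018]] [[0,0,5.4],[-0.0187, 0.0206, -0.0017]] [[0,0,5.4],[-0.0167, 0.0223, -0.0018]] [[0,0,5.4],[-0.0145, 0.0237, -0.0017]] [[0,0,5.4],[-0.0122, 0.025, -0.0018]] [[0,0,5.4],[-0.0098, 0.026, -0.0017]] [[0,0,5.4],[-0.0073, 0.0268, -0.0018]] [[0,0,5.4],[-0.0048, 0.0275, -0.0017]]
```

```bash
python3 -m handwheel '[[[0,0,5.4],[-0.0275,0.002,-0.002],1],[[0,0,5.4],[-0.0275,0.005,-0.002],1],[[0,0,5.4],[-0.027,0.0075,-0.002],1],[[0,0,5.4],[-0.026,0.010,-0.002],1],[[0,0,5.4],[-0.025,0.0125,-0.002],0]]'
python3 -m handwheel '[[[0,0,5.4],[-0.0235,0.0145,-0.002],0],[[0,0,5.4],[-0.022,0.0165,-0.002],0],[[0,0,5.4],[-0.0205,0.0185,-0.002],0],[[0,0,5.4],[-0.0185,0.0205,-0.002],0],[[0,0,5.4],[-0.0165,0.0225,-0.002],0]]'
python3 -m handwheel '[[[0,0,5.4],[-0.0145,0.0235,-0.002],0],[[0,0,5.4],[-0.012,0.025,-0.002],0],[[0,0,5.4],[-0.010,0.026,-0.002],0],[[0,0,5.4],[-0.0075,0.027,-0.002],0],[[0,0,5.4],[-0.005,0.0275,-0.002],0]]'
python3 -m handwheel '[[[0,0,0],[0,0,0],0],[[0,0,0],[0,0,0],0],[[0,0,0],[0,0,0],0]]'
python3 - <<'E'
from h import *
s=st(); im=ctrl.get_image("wrist"); cv2.imwrite("pics/w5.png",im["pixels"][:,:,::-1])
np.savez("w5.npz",T=wristT(im,s),k=(im["fx"],im["cx"],im["cy"]))
E
```

```text
clock: 9.47
eef_pos: [593.9, -69.1, 235.7]
tool_rot: [-3.139, 0.0, 0.873]
force: [0.2, -0.0, -0.6]
width: 11.1
gripper_force: 0.0
clock: 9.88
eef_pos: [574.7, -205.8, 245.6]
tool_rot: [-3.139, 0.001, 0.402]
force: [1.2, -0.2, -1.0]
width: 72.0
gripper_force: 0.0
clock: 10.3
eef_pos: [554.7, -343.6, 255.4]
tool_rot: [-3.139, 0.002, -0.069]
force: [0.1, -1.0, 0.1]
width: 85.5
gripper_force: 0.0
clock: 10.55
eef_pos: [555.0, -342.2, 255.5]
tool_rot: [-3.139, 0.001, -0.065]
force: [-0.3, 0.4, -0.7]
width: 85.4
gripper_force: 0.0
10.55 [ 555.  -342.2  255.5] [-3.139e+00  1.000e-03 -6.500e-02] [-0.3  0.4 -0.7] 85.4
```

View pics/w5.png

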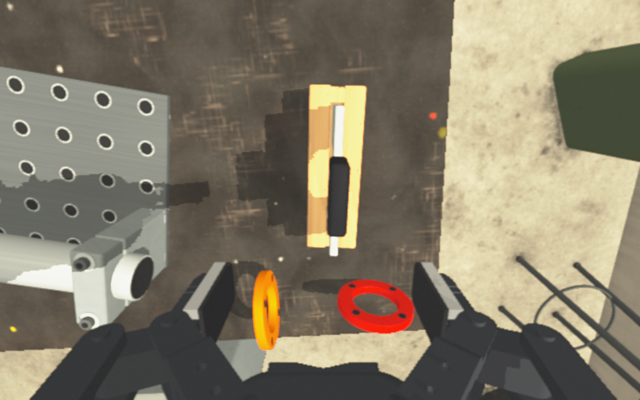

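```bash
python3 - <<'E'
from h import *
d=np.load("w5.npz");T,k=d["T"],d["k"]
print("grip -x end corners/top +x",ray([(329,236),(347,236),(331,165),(350,165)],160,T,k).round(1))
b=ray([(310,85),(365,86),(308,247),(355,247)],48,T,k);print("block",b.round(1))
l=np.array([(95,30,48),(95,-30,48),(-95,30,48),(-95,-30,48)],float)
p,r=fit(l,np.array([(310,85),(365,86),(308,247),(355,247)],float),[550,-345,-.07],T,k);print(p,r.round(1).tolist())
E
```

```text
grip -x end corners/top +x [[ 526.6 -345.8  160. ]
 [ 525.6 -360.8  160. ]
 [ 586.5 -350.9  160. ]
 [ 585.5 -365.6  160. ]]
block [[ 650.  -334.9   48. ]
 [ 645.2 -392.6   48. ]
 [ 461.9 -317.6   48. ]
 [ 458.2 -376.    48. ]]
[ 5.53386363e+02 -3.55239749e+02 -8.86935557e-02] [[-1.1, -0.7], [0.9, -0.2], [-0.5, 0.4], [0.6, 1.4]]
```

```bash
python3 -m handwheel '[[[0,0,1.4],[0.003,0.0132,0.02],0],[[0,0,0],[0,0,0.03],0],[[0,0,0],[0,0,0.02],0],[[0,0,0],[0,0,0],0],[[0,0,0],[0,0,0],0]]'
python3 - <<'E'
from h import *
plan([(557,-355.6,125,-.089,4)])
E
```

```text
clock: 11.02
eef_pos: [557.0, -355.4, 186.0]
tool_rot: [-3.139, 0.002, -0.089]
force: [0.2, -0.3, 0.2]
width: 85.3
gripper_force: 0.0
11.02 [ 557.  -355.4  186. ] [-3.139e+00  2.000e-03 -8.900e-02] [ 0.2 -0.3  0.2] 85.3
(557, -355.6, 125, -0.089, 4) 
 [[0,0,-0.0],[0.0, 0.0001, 0.0153]] [[0,0,-0.0],[0.0, 0.0, 0.0152]] [[0,0,-0.0],[0.0, 0.0001, 0.0153]] [[0,0,-0.0],[0.0001, 0.0, 0.0152]]
```

```bash
python3 -m handwheel '[[[0,0,0],[0,0,0.0153],0],[[0,0,0],[0,0,0.0153],0],[[0,0,0],[0,0,0.0153],0],[[0,0,0],[0,0,0.0153],0],[[0,0,0],[0,0,0],0]]'
python3 -m handwheel '[[[0,0,0],[0,0,0],0.6],[[0,0,0],[0,0,0],0.7],[[0,0,0],[0,0,0],0.75],[[0,0,0],[0,0,0],0.8],[[0,0,0],[0,0,0],0.85]]'
python3 -m handwheel '[[[0,0,0],[0,0,0],1],[[0,0,0],[0,0,0],1],[[0,0,0],[0,0,0],1],[[0,0,0],[0,0,0],1],[[0,0,0],[0,0,0],1]]'
```

```text
clock: 11.43
eef_pos: [556.7, -355.8, 124.8]
tool_rot: [-3.14, 0.001, -0.09]
force: [1.1, 0.0, -0.2]
width: 85.4
gripper_force: 0.0
clock: 11.85
eef_pos: [556.9, -357.8, 126.8]
tool_rot: [3.141, -0.001, -0.091]
force: [-0.3, -0.4, 0.1]
width: 25.6
gripper_force: 0.0
clock: 12.27
eef_pos: [557.0, -357.5, 126.6]
tool_rot: [-3.141, -0.001, -0.091]
force: [-0.2, 1.9, 7.0]
width: 15.9
gripper_force: 59.6
```

```bash
python3 -m handwheel '[[[0,0,0],[0,0,-0.005],1],[[0,0,0],[0,0,-0.01],1],[[0,0,0],[0,0,-0.015],1],[[0,0,0],[0,0,-0.015],1],[[0,0,0],[0,0,-0.02],1]]'
python3 -m handwheel '[[[0,0,0],[0,0,-0.025],1],[[0,0,0],[0,0,-0.03],1],[[0,0,0],[0,0,-0.03],1],[[0,0,0],[0,0,-0.02],1],[[0,0,0],[0,0,0],1]]'
python3 - <<'E'
from h import *
s=place(F,[(28.5,126.5,0)])[0];print(s)
plan([(590,-100,305,-.16,12),(s[0],s[1]-8,300,F[2],10)])
im=ctrl.get_image("scene")
cv2.imwrite("pics/s6.png",cv2.resize(im["pixels"][140:340,240:500,::-1],None,fx=3,fy=3,interpolation=cv2.INTER_CUBIC))
E
```

```text
clock: 12.68
eef_pos: [555.6, -356.8, 190.3]
tool_rot: [-3.14, 0.003, -0.092]
force: [0.1, 0.0, -5.2]
width: 15.9
gripper_force: 58.5
clock: 13.1
eef_pos: [557.4, -359.9, 300.9]
tool_rot: [3.137, -0.006, -0.092]
force: [0.2, -1.2, -4.4]
width: 16.2
gripper_force: 58.8
[639.31357823 173.75619123   0.        ]
13.1 [ 557.4 -359.9  300.9] [ 3.137 -0.006 -0.092] [ 0.2 -1.2 -4.4] 16.2
(590, -100, 305, -0.16, 12) 
 [[0,0,0.3],[0.0007, -0.0218, -0.0003]] [[0,0,0.3],[0.0006, -0.0218, -0.0003]] [[0,0,0.3],[0.0005, -0.0218, -0.0004]] [[0,0,0.3],[0.0004, -0.0218, -0.0003]] [[0,0,0.3],[0.0003, -0.0218, -0.0004]] [[0,0,0.3],[0.0001, -0.0218, -0.0003]] [[0,0,0.3],[0.0, -0.0218, -0.0004]] [[0,0,0.3],[-0.0001, -0.0219, -0.0003]] [[0,0,0.3],[-0.0002, -0.0218, -0.0004]] [[0,0,0.3],[-0.0003, -0.0219, -0.0003]] [[0,0,0.3],[-0.0004, -0.0218, -0.0004]] [[0,0,0.3],[-0.0006, -0.0219, -0.0003]]
(np.float64(639.3135782289429), np.float64(165.75619123372834), 300, -0.2285, 10) 
 [[0,0,0.4],[0.0008, -0.027, 0.0005]] [[0,0,0.4],[0.0006, -0.027, 0.0005]] [[0,0,0.4],[0.0004, -0.027, 0.0005]] [[0,0,0.4],[0.0002, -0.027, 0.0005]] [[0,0,0.4],[0.0, -0.027, 0.0005]] [[0,0,0.4],[-0.0002, -0.027, 0.0005]] [[0,0,0.4],[-0.0004, -0.0271, 0.0005]] [[0,0,0.4],[-0.0005, -0.027, 0.0005]] [[0,0,0.4],[-0.0007, -0.0271, 0.0005]] [[0,0,0.4],[-0.001, -0.027, 0.0005]]
```

View pics/s6.png

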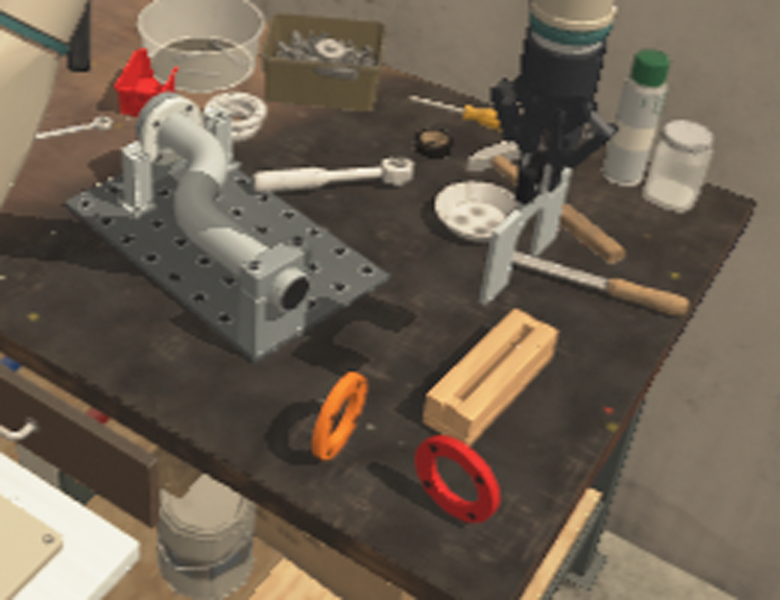

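```bash
python3 - <<'E'
from h import *
d=np.load("w5.npz");T,k=d["T"],d["k"]
a=cv2.imread("pics/w5.png").mean(2).astype(int)
print("w5 col338 rows98-112",a[98:112,335:342].mean(1).round(), "rows 232-262 col334",a[232:262,332:337].mean(1).round())
for z in (48,90,122): print(z,ray([(338,104),(334,255)],z,T,k).round(1).tolist())
s=ctrl.read_state();im=ctrl.get_image("wrist");T=wristT(im,s);k=(im["fx"],im["cx"],im["cy"]);cv2.imwrite("pics/w7.png",im["pixels"][:,:,::-1])
np.savez("w7.npz",T=T,k=k);print(s["eef_pos"],s["tool_rot"])
M=np.eye(4);C=im["T_tool_cam"]
pt=[(x,y,z) for z in (4,112) for x in (66,70,74,78,-74) for y in(-4,4)]
print(np.round(proj(np.array(pt,float),C,k)).tolist())
g=im["pixels"].mean(2).astype(int)
print(g[70:170:3,300:346:3])
E
```

```text
w5 col338 rows98-112 [217. 217. 218. 215. 198. 176. 169. 188. 228. 235. 235. 235. 236. 236.] rows 232-262 col334 [ 59.  59.  56.  55. 144. 241. 246. 245. 244. 244. 244. 244. 244. 244.
 245. 245. 245. 245. 245. 245. 245. 246. 247. 222. 130.  81.  80.  81.
  81.  80.]
48 [[629.0, -363.3, 48.0], [448.7, -349.3, 48.0]]
90 [[629.8, -361.5, 90.0], [471.2, -349.2, 90.0]]
122 [[630.4, -360.2, 122.0], [488.3, -349.1, 122.0]]
[ 556.77746137 -358.68540685  297.87643833] [ 3.1391913  -0.00324806 -0.09200936]
[[313.0, 133.0], [330.0, 133.0], [313.0, 124.0], [330.0, 124.0], [313.0, 114.0], [330.0, 114.0], [312.0, 105.0], [330.0, 105.0], [315.0, 369.0], [329.0, 369.0], [317.0, 119.0], [327.0, 118.0], [317.0, 113.0], [327.0, 113.0], [317.0, 108.0], [327.0, 108.0], [317.0, 103.0], [327.0, 103.0], [318.0, 274.0], [327.0, 274.0]]
[[ 76  81  85  84  82  79  79  78  75  76  98  85  80  88  84  84]
 [ 78  81  85  86  82  80  78  78  75  76  82  80  82  87  93  98]
 [ 81  84  85  87  81  80  82  86  93 103 105 107 104 100  93  92]
 [ 85  88  90  86  82  81  81  83  84  85  85  87  83  81  80  81]
 [ 86  87
[... 1301 characters left out ...]
 244 229 215 216 216 216  83]
 [211 215 216 216 215 200 243 243 243 244 228 215 215 216 216  81]
 [211 214 216 215 214 199 243 243 243 244 228 215 216 216 216  80]
 [210 215 216 215 215 199 243 243 243 244 229 215 216 216 215  82]
 [210 215 216 214 215 199 243 243 243 244 229 215 215 216 214  82]
 [212 214 215 215 215 198 243 243 243 244 228 215 215 215 214  81]
 [211 215 214 214 214 198 243 243 243 244 227 214 214 215 208  82]
 [211 215 214 214 214 197 243 243 243 244 227 214 214 215 205  81]
 [216 215 214 214 215 199 243 243 243 244 228 214 215 215 204  83]
 [215 215 214 213 209 198 243 243 243 244 228 214 214 214 203  83]
 [215 214 214 213 214 197 243 243 243 244 227 214 214 214 197  83]]
```

```bash
python3 - <<'E'
from h import *
s=st();im=ctrl.get_image("wrist");C=im["T_tool_cam"];k=(im["fx"],im["cx"],im["cy"])
g=im["pixels"].astype(int)
print(g[88:124,316:324].mean(1).round().astype(int).tolist())
print("cols row112",g[112,308:334].mean(1).round().tolist(),"row108",g[107,308:334].mean(1).round().tolist(),"row130",g[130,308:334].mean(1).round().tolist())
for z in(0,10,17,112,126): print(z,[(x,proj(np.array([(x,0.,z)]),C,k).round(1).tolist()[0]) for x in(70,72,74,76)])
E
```

```text
13.2 [ 556.2 -357.4  295.5] [-3.141  0.    -0.092] [-0.1 -0.1 -5.4] 16.4
[[88, 79, 70], [202, 148, 96], [253, 235, 146], [248, 238, 157], [247, 241, 160], [247, 242, 162], [247, 242, 162], [247, 241, 162], [247, 242, 162], [247, 241, 162], [247, 242, 162], [247, 241, 161], [247, 242, 161], [247, 242, 162], [247, 242, 162], [248, 240, 156], [246, 216, 130], [234, 184, 112], [230, 179, 110], [230, 180, 110], [230, 180, 110], [230, 180, 112], [222, 178, 125], [193, 175, 147], [178, 172, 154], [175, 171, 154], [171, 169, 152], [168, 166, 150], [178, 177, 160], [218, 218, 199], [241, 241, 230], [244, 244, 237], [244, 245, 238], [244, 245, 238], [244, 244, 238], [244, 244, 238]]
cols row112 [216.0, 217.0, 218.0, 218.0, 218.0, 218.0, 213.0, 194.0, 169.0, 163.0, 165.0, 166.0, 168.0, 169.0, 171.0, 172.0, 173.0, 175.0, 176.0, 193.0, 208.0, 212.0, 212.0, 212.0, 213.0, 214.0] row108 [216.0, 217.0, 217.0, 218.0, 218.0, 217.0, 213.0, 195.0, 180.0, 180.0, 174.0, 169.0, 168.0, 171.0, 172.0, 174.0, 172.0, 166.0, 159.0, 184.0, 207.0, 213.0, 213.0, 213.0, 213.0, 214.0] row130 [216.0, 216.0, 217.0, 217.0, 217.0, 216.0, 211.0, 213.0, 232.0, 242.0, 244.0, 244.0, 244.0, 244.0, 244.0, 244.0, 243.0, 244.0, 244.0, 244.0, 244.0, 242.0, 229.0, 214.0, 213.0, 215.0]
0 [(70, [321.4, 124.3]), (72, [321.4, 119.6]), (74, [321.4, 114.9]), (76, [321.3, 110.2])]
10 [(70, [321.5, 122.6]), (72, [321.5, 118.3]), (74, [321.5, 113.9]), (76, [321.4, 109.5])]
17 [(70, [321.5, 121.6]), (72, [321.5, 117.4]), (74, [321.5, 113.2]), (76, [321.5, 109.0])]
112 [(70, [322.0, 113.2]), (72, [322.0, 110.6]), (74, [322.0, 107.9]), (76, [322.0, 105.2])]
126 [(70, [322.0, 112.5]), (72, [322.0, 110.0]), (74, [322.0, 107.5]), (76, [322.0, 104.9])]
```

```bash
python3 -m handwheel '[[[0,0,0.3],[0.0007,-0.012,-0.001],1],[[0,0,0.3],[0.0006,-0.022,-0.001],1],[[0,0,0.3],[0.0005,-0.025,-0.001],1],[[0,0,0.3],[0.0004,-0.025,-0.001],1],[[0,0,0.3],[0.0003,-0.025,-0.001],1]]'
python3 -m handwheel '[[[0,0,0.3],[0,-0.025,0],1],[[0,0,0.3],[0,-0.025,0],1],[[0,0,0.3],[0,-0.025,0],1],[[0,0,0.3],[-0.0003,-0.025,0],1],[[0,0,0.3],[-0.0003,-0.025,0],1]]'
python3 -m handwheel '[[[0,0,0.4],[0.0008,-0.025,0],1],[[0,0,0.4],[0.0006,-0.025,0],1],[[0,0,0.4],[0.0004,-0.025,0],1],[[0,0,0.4],[0.0002,-0.025,0],1],[[0,0,0.4],[0,-0.025,0],1]]'
python3 -m handwheel '[[[0,0,0.4],[0,-0.025,0],1],[[0,0,0.4],[0,-0.025,0],1],[[0,0,0.4],[0,-0.025,0],1],[[0,0,0.4],[0,-0.025,0],1],[[0,0,0.4],[0,-0.025,0],1]]'
python3 - <<'E'
from h import *
s=place(F,[(30.1,126.5,0)])[0]
plan([(s[0],s[1],285,F[2],4)])
E
```

```text
clock: 13.67
eef_pos: [569.7, -246.5, 298.8]
tool_rot: [-3.14, 0.003, -0.118]
force: [-0.2, 0.6, -4.7]
width: 16.0
gripper_force: 58.8
clock: 14.08
eef_pos: [584.8, -122.3, 299.0]
tool_rot: [-3.141, 0.004, -0.144]
force: [1.4, 0.2, -4.3]
width: 16.4
gripper_force: 58.8
clock: 14.5
eef_pos: [606.2, 0.6, 299.0]
tool_rot: [-3.142, 0.004, -0.179]
force: [0.7, 0.1, -4.9]
width: 16.2
gripper_force: 58.8
clock: 14.92
eef_pos: [629.9, 123.2, 298.8]
tool_rot: [3.141, 0.004, -0.214]
force: [0.6, -0.4, -3.3]
width: 16.3
gripper_force: 58.8
14.92 [629.9 123.2 298.8] [ 3.141  0.004 -0.214] [ 0.6 -0.4 -3.3] 16.3
(np.float64(640.8719898542035), np.float64(173.3937644049032), 285, -0.2285, 4) 
 [[0,0,0.2],[0.0, -0.0128, 0.0034]] [[0,0,0.2],[-0.0, -0.0128, 0.0035]] [[0,0,0.2],[-0.0001, -0.0129, 0.0034]] [[0,0,0.2],[-0.0001, -0.0128, 0.0035]]
```

```bash
python3 -m handwheel '[[[0,0,0.2],[0,-0.012,0.002],1],[[0,0,0.2],[0,-0.012,0.002],1],[[0,0,0.2],[0,-0.012,0.002],1],[[0,0,0.2],[0,-0.010,0.002],1],[[0,0,0],[0,0,0],1]]'
python3 -m handwheel '[[[0,0,0],[0,0,0],1],[[0,0,0],[0,0,0],1]]'
python3 - <<'E'
from h import *
s=place(F,[(30.1,126.5,0)])[0]
plan([(s[0],s[1],225,F[2],4)])
E
```

```text
clock: 15.33
eef_pos: [641.2, 168.0, 291.6]
tool_rot: [-3.141, 0.002, -0.226]
force: [-0.2, 0.7, -4.7]
width: 15.9
gripper_force: 59.1
clock: 15.5
eef_pos: [641.2, 163.7, 293.0]
tool_rot: [3.14, -0.0, -0.23]
force: [0.0, 0.2, -3.1]
width: 16.3
gripper_force: 59.1
15.5 [641.2 163.7 293. ] [ 3.14 -0.   -0.23] [ 0.   0.2 -3.1] 16.3
(np.float64(640.8719898542035), np.float64(173.3937644049032), 225, -0.2285, 4) 
 [[0,0,-0.0],[-0.0006, -0.0023, 0.017]] [[0,0,-0.0],[-0.0007, -0.0024, 0.017]] [[0,0,-0.0],[-0.0006, -0.0023, 0.017]] [[0,0,-0.0],[-0.0007, -0.0024, 0.017]]
```

```bash
python3 -m handwheel '[[[0,0,0],[-0.0013,-0.005,0.01],1],[[0,0,0],[-0.0013,-0.0045,0.015],1],[[0,0,0],[0,0,0.01],1],[[0,0,0],[0,0,0.005],1],[[0,0,0],[0,0,0],1]]'
python3 -m handwheel '[[[0,0,0],[0,0,0],1],[[0,0,0],[0,0,0],1],[[0,0,0],[0,0,0],1]]'
python3 - <<'E'
from h import *
s=place(F,[(30.1,126.5,0)])[0]
plan([(s[0],s[1],225,F[2],1)])
im=ctrl.get_image("wrist");T=wristT(im,ctrl.read_state());np.savez("w8.npz",T=T,k=(im["fx"],im["cx"],im["cy"]));cv2.imwrite("pics/w8.png",im["pixels"][:,:,::-1])
E
```

```text
clock: 15.92
eef_pos: [639.9, 174.8, 251.1]
tool_rot: [3.14, 0.003, -0.228]
force: [-0.2, 0.0, -4.9]
width: 16.1
gripper_force: 58.9
clock: 16.17
eef_pos: [641.4, 174.8, 253.7]
tool_rot: [-3.141, -0.001, -0.228]
force: [-0.8, -0.3, -4.5]
width: 16.4
gripper_force: 59.0
16.17 [641.4 174.8 253.7] [-3.141e+00 -1.000e-03 -2.280e-01] [-0.8 -0.3 -4.5] 16.4
(np.float64(640.8719898542035), np.float64(173.3937644049032), 225, -0.2285, 1) 
 [[0,0,0.0],[-0.0002, 0.0015, 0.0287]]
```

```bash
python3 -m handwheel '[[[0,0,0],[-0.0002,0.0015,0.01],1],[[0,0,0],[0,0,0.012],1],[[0,0,0],[0,0,0.008],1],[[0,0,0],[0,0,0],1],[[0,0,0],[0,0,0],1]]'
python3 - <<'E'
from h import *
s=place(F,[(30.1,126.5,0)])[0]
plan([(s[0],s[1],163,F[2],1)])
E
```

```text
clock: 16.63
eef_pos: [639.7, 174.0, 221.6]
tool_rot: [3.141, 0.002, -0.228]
force: [0.2, -0.5, -4.0]
width: 16.2
gripper_force: 58.9
16.63 [639.7 174.  221.6] [ 3.141e+00  2.000e-03 -2.280e-01] [ 0.2 -0.5 -4. ] 16.2
(np.float64(640.8719898542035), np.float64(173.3937644049032), 163, -0.2285, 1) 
 [[0,0,0.0],[0.0013, 0.0003, 0.0586]]
```

```bash
python3 -m handwheel '[[[0,0,0],[0.0006,0.0003,0.004],1],[[0,0,0],[0,0,0.004],1],[[0,0,0],[0,0,0.004],1],[[0,0,0],[0,0,0],1]]'
python3 -m handwheel '[[[0,0,0],[0,0,0.004],1],[[0,0,0],[0,0,0.004],1],[[0,0,0],[0,0,0],1]]'
```

```text
clock: 16.97
eef_pos: [640.3, 173.6, 209.9]
tool_rot: [3.141, 0.001, -0.228]
force: [-0.0, 0.2, -4.7]
width: 16.2
gripper_force: 59.0
clock: 17.22
eef_pos: [640.3, 173.5, 201.9]
tool_rot: [3.141, 0.001, -0.228]
force: [-0.9, -0.1, -3.8]
width: 15.9
gripper_force: 59.0
```

Foot is at about 89 mm, inside the slots with no contact force; carry on down.

```bash
python3 -m handwheel '[[[0,0,0],[0,0,0.005],1],[[0,0,0],[0,0,0.005],1],[[0,0,0],[0,0,0.005],1],[[0,0,0],[0,0,0],1]]'
python3 -m handwheel '[[[0,0,0],[0,0,0.005],1],[[0,0,0],[0,0,0.005],1],[[0,0,0],[0,0,0.005],1],[[0,0,0],[0,0,0],1]]'
python3 -m handwheel '[[[0,0,0],[0,0,0.003],1],[[0,0,0],[0,0,0.002],1],[[0,0,0],[0,0,0.001],1],[[0,0,0],[0,0,0],1]]'
```

```text
clock: 17.55
eef_pos: [640.0, 173.6, 186.3]
tool_rot: [3.141, 0.002, -0.228]
force: [-0.2, 0.3, -3.7]
width: 16.0
gripper_force: 59.0
clock: 17.88
eef_pos: [640.0, 173.6, 171.4]
tool_rot: [3.141, 0.002, -0.228]
force: [-0.3, -0.6, -4.5]
width: 16.2
gripper_force: 59.0
clock: 18.22
eef_pos: [640.7, 173.5, 166.6]
tool_rot: [3.142, 0.0, -0.228]
force: [0.0, 1.0, -3.5]
width: 16.2
gripper_force: 59.1
```

```bash
python3 -m handwheel '[[[0,0,0],[0,0,0.002],1],[[0,0,0],[0,0,0.002],1],[[0,0,0],[0,0,0],1]]'
python3 -m handwheel '[[[0,0,0],[0,0,0.001],1],[[0,0,0],[0,0,0.001],1],[[0,0,0],[0,0,0],1]]'
python3 -m handwheel '[[[0,0,0],[0,0,0.001],1],[[0,0,0],[0,0,0.001],1],[[0,0,0],[0,0,0],1]]'
```

```text
clock: 18.47
eef_pos: [640.9, 173.4, 162.8]
tool_rot: [-3.142, -0.0, -0.228]
force: [-0.3, -0.1, -4.1]
width: 16.3
gripper_force: 59.2
clock: 18.72
eef_pos: [640.9, 173.4, 162.6]
tool_rot: [-3.14, -0.0, -0.228]
force: [-4.2, 0.1, 5.5]
width: 16.2
gripper_force: 60.7
clock: 18.97
eef_pos: [641.0, 173.4, 162.5]
tool_rot: [-3.139, -0.001, -0.227]
force: [-7.3, -0.0, 16.8]
width: 16.3
gripper_force: 62.3
```

```bash
python3 -m handwheel '[[[0,0,0],[0,0,-0.002],1],[[0,0,0],[0,0,0],0.6],[[0,0,0],[0,0,0],0.5],[[0,0,0],[0,0,0],0.5],[[0,0,0],[0,0,0],0.5]]'
python3 -m handwheel '[[[0,0,0],[0,0,-0.01],0.5],[[0,0,0],[0,0,-0.02],0.5],[[0,0,0],[0,0,-0.03],0.5],[[0,0,0],[0,0,-0.03],0.5],[[0,0,0],[0,0,-0.03],0.5]]'
python3 -m handwheel '[[[0,0,0],[-0.02,0,-0.02],0.5],[[0,0,0],[-0.02,0,0],0.5],[[0,0,0],[0,0,0],0.5],[[0,0,0],[0,0,0],0.5]]'
python3 - <<'E'
from h import *
s=st();im=ctrl.get_image("wrist");T=wristT(im,s);k=(im["fx"],im["cx"],im["cy"]);cv2.imwrite("pics/w9.png",im["pixels"][:,:,::-1])
# expected grip (top z=196, dark) and plate shoulder (z=146, +x end) vs picture
l=[(28.5+x,126.5+y,196) for x in(-32,32) for y in(-8.5,8.5)]+[(28.5+74,126.5,146),(28.5,135.5,144.5),(28.5,147.5,144.5)]
uv=proj(place(F,l),T,k);print(uv.round(1).tolist())
g=im["pixels"].mean(2).astype(int)
u,v=uv[:4].mean(0).round().astype(int);print("centre",u,v)
print("row",g[v,u-30:u+30].tolist());print("col",g[max(0,v-70):v+70:2,u].tolist())
w=uv[4].round().astype(int);print("shoulder",w,g[w[1]-12:w[1]+12,w[0]].tolist())
E
```

```text
clock: 19.38
eef_pos: [641.0, 173.3, 160.7]
tool_rot: [3.141, -0.0, -0.228]
force: [-0.6, 0.8, 0.2]
width: 42.6
gripper_force: 0.0
clock: 19.8
eef_pos: [640.8, 173.1, 282.7]
tool_rot: [3.141, -0.0, -0.228]
force: [-0.5, -0.4, -0.4]
width: 42.6
gripper_force: 0.0
clock: 20.13
eef_pos: [601.5, 183.1, 301.7]
tool_rot: [-3.14, -0.0, -0.227]
force: [0.5, 0.6, 0.3]
width: 42.7
gripper_force: 0.0
20.13 [601.5 183.1 301.7] [-3.14  -0.    -0.227] [0.5 0.6 0.3] 42.7
[[333.1, 192.6], [312.7, 192.6], [334.1, 112.5], [311.9, 112.5], [323.1, 60.3], [313.6, 145.1], [301.0, 145.1]]
centre 323 153
row [122, 118, 109, 123, 142, 149, 147, 150, 170, 185, 188, 189, 190, 190, 190, 184, 147, 89, 49, 43, 46, 51, 52, 51, 51, 53, 54, 54, 54, 56, 54, 56, 55, 53, 49, 47, 64, 122, 181, 204, 207, 206, 206, 206, 206, 206, 205, 206, 206, 205, 205, 206, 205, 206, 206, 206, 206, 206, 205, 206]
col [232, 232, 232, 232, 232, 232, 232, 232, 232, 232, 232, 232, 232, 234, 136, 41, 53, 57, 58, 57, 58, 57, 57, 57, 57, 56, 56, 56, 57, 57, 56, 56, 55, 54, 56, 54, 54, 55, 55, 55, 54, 53, 53, 54, 52, 53, 53, 51, 51, 52, 51, 51, 51, 43, 195, 235, 234, 234, 234, 234, 234, 234, 234, 234, 233, 233, 234, 222, 66, 55]
shoulder [323  60] [73, 73, 72, 71, 112, 199, 238, 239, 237, 234, 232, 227, 208, 225, 233, 234, 233, 233, 233, 233, 233, 233, 233, 233]
```

```bash
python3 -c "
from cell import ctrl
print(ctrl.finish_job())"
```

```text
the job is handed in; nothing more can be done
None
```

The flange is home against the lip and the keeper is fully down in its guides behind it. The keeper met the slot floor at the expected height, and I handed the job in at about 20 s of the 69 s allowed, with the arm clear.

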